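# Seat a keyed shaft in a braked belt pulley

### The arm

A 6-joint arm with a two-finger parallel gripper is mounted at the origin on a cart in front of the work surface, level with it; the furniture and walls round the work are solid. World frame = base frame: x ahead of the robot, y to its left, z up, the work surface at z = 0. Lengths are in m, angles in rad, forces in N, time in s.
With the tool pointing down it reaches from about 0.25 to 0.8 m from the base axis. Payload 8.5 kg.
Tool frame: the origin (TCP) lies midway between the tips of the shut fingers; the grasp point (between the pads) lies 19 mm behind it; z points along the fingers, y is the direction in which the jaws open and shut (so a half turn about z gives the same grasp; the last joint's range is limited). The gripper opens to 85 mm and grips with 20 to 120 N. Pads are 22 mm wide; open, the fingers measure 114 mm over their backs; the gripper's body (76 mm by 85 mm) begins 54 mm behind the grasp point. The pads swing forward as they close: fully open they stand 13 mm farther back than shut.
Start: joints at [1.284, 0.238, -0.013, 1.319, 0, 1.571], TCP at [0.148, 0.504, 0.231] pointing down, gripper open.
Joint ranges: [-2.66, 2.66], [-1.03, 1.9], [-1.14, 1.46], [-1.82, 2.27], [-1.45, 1.34], [-3.14, 3.14]. Speed limits (rad/s): [2.22, 2.22, 2.79, 3.14, 3.14, 3.14].

### API

Orientations are given as a rotation vector (axis times angle).
In Python, from rig import state, grab_frame, order, trace gives the robot as it stands.
- The arm moves only by the tool carry_out, never from a script. Its argument "motion" is a list of rows, each a list of 3 entries, a list of its own where there are three numbers: the shift along the tool's x, y, z in cm, then the turn about the tool's z in rad, then the opening, from -1 (shut) to 1 (fully open). In form: [[[dx, dy, dz], spin, claw], ...]. A call has 1 to 12 rows; each row is the pose to reach, as a shift and turn from the pose measured when the call began, along the tool's axes at that moment; what a row does not reach only later rows make up. A row lasts 1/10 s, in which the tool goes at most 50 mm and 8.59 degrees, less where a joint would pass 70% of its speed; a pose out of reach is approached as far as the arm can. A call with a gripper value outside its range is refused whole. The fingers move at their own pace and stop on an object; "squeeze" is the grip in N (left out, the last holds). Time passes only in rows, so rows that repeat a pose let the fingers close. It gives the time, the measured TCP pose, the force and the opening at its end, in the units of the state.
- state(): the state, without advancing time (a new reading comes with each control period).
- grab_frame(name): name is "side" or "top" or "wrist"; returns a dict with "image" (420x560x3 uint8, blue, green, red), "fovy" (degrees; the focal length in pixels is half the picture's height over the tangent of half this angle, whatever the lens; pixels are square), "cx", "cy" (the principal point, pixels), "camera_from_world" (4x4, takes a point from world to camera coordinates). Camera axes: x right, y down, z forward; pixel columns grow to the right and rows downward; lengths in m; the calibration is good to about 2 mm. A picture is of the moment at which its call begins. There is no depth.
- order.close_job(): hands the job in, once; it reports no verdict.
Trained networks look in the newest picture that a camera, given by its name, has taken for a name from the list of things; names that differ only in an ending like _2 or _b are one class to them, and where a whole thing is asked for, a point or a joint stands for the part that bears it (a point fixed in the world has none). Each returns a list of dicts, best first, with "score" (0 to 1); they miss things now and then, are a little off and sometimes report something else, mostly with a low value. They report only what shows in the picture. A call takes as long as a camera call. They do not tell look-alikes from the thing itself.
- trace(camera, name): "region" (420x560 bool, what is visible of it) and "rect" ([left, top, width, height] in pixels, round what is visible of it).
The state is a dict: "time": time; "joint_pos": joint angles; "qvel": joint speeds; "joint_torque": joint torques, N m; "eef_pos": TCP position; "tcp_rot": TCP orientation; "force": force on the tool from outside, world axes, zero at the start; "wrist_torque": the same for the moment, N m; "width": finger opening in m.
Only numpy, scipy, OpenCV 4.12 (cv2) and the standard library are available. Lean on these libraries where they do the work, as an engineer would, in place of code of your own. Each camera call takes 0.05 s, during which the arm holds its last target. There are 200 camera calls.

### The job

Lift the keyed shaft up and off the two-pronged hook it hangs on and put its lower end into the bore of the belt pulley on the bearing block, turning the shaft until its key slips into the keyway. Keep pushing until the shaft's collar sits on the pulley's hub, and finish while still gripping the shaft by its square head and holding it pressed fully home against the spring ejector: do not let go.

Things in the scene. Friction and masses are not known exactly. Their poses are not given: they have to be found in the camera images.
- shaft: Steel keyed shaft, 97 mm, 0.25 kg, hung upright by its collar. Origin: centre of lower tip, z up the shaft. Above the tip: taper 0-5 mm, pilot dia 19 to 12 mm, shaft dia 20 (tapered start) to 46, collar dia 44 to 52, square head 22x22 to 97 (grip here; flats face x and y). Key on the -x side, 6 mm wide, 14 mm out from the axis, 12 to 40 mm above the tip; a dark pin on the collar marks its side.
- shaft_seat (a point): Point on the shaft's axis at the collar's underside, 46 mm above the tip; axes as the shaft's. The shaft is home when this face lies on the hub's top face.
- shaft_head (a point): Middle of the shaft's square head, on the axis, 75 mm above the tip, 23 mm above the collar's top, 22 mm below the top end; axes as the shaft's.
- hook_stand: Fixed steel stand, base 110x100 mm. Origin: on the bench, about under the hanging shaft. Two prongs along its x axis with a 31 mm gap, tops at 100 mm (the collar rests on them; the tip hangs at 54 mm), ends at -x turned up 7 mm; post at +x, 38 to 54 mm away. Shaft and key pass the gap: it can be lifted straight up.
- bearing_block: Fixed grey block, base 100x100x12 mm, with a toothed aluminium pulley on top (dia 86 mm flanges at 31 to 57 mm height, hub dia 52 up to 70 mm) held by a stiff brake (over 1 N m). Origin: underside, on the bench, on the bore's axis; z up. One keyway in the bore points to the block's -x, give or take 0.3 rad: the pulley's own turn is not in this reading; see it in the hub's top face or feel for it.
- hub_mouth (a point): Centre of the bore (dia 22 mm) at the hub's top face, 70 mm above the bench; axes as the block's. Keyway 8 mm wide, 15.7 mm out from the axis. The key meets the hub's face when the tip is 12 mm in and drops in within about 0.08 rad of the keyway. A spring ejector meets the tip at 36 mm with 5 N, 10 N when home (46 mm); it lifts a released shaft 10 mm.
Not all that is in view belongs to the job. What is shaped like the shaft but purple or yellow is not meant.

How it is judged:
On the way:
1. the shaft is lifted up and off the hook and held clear of the stand (contact force between shaft and hook_stand below 0.05 N and contact force between shaft and the fingers above 0.5 N and (height (world z) of shaft_seat above 0.11 m or horizontal distance between shaft and hook_stand above 0.07 m)), for 0.2 s.
At the end, for the whole second after the job is handed in: Shaft at rest and upright (0.06 rad) in the bore, axes within 3 mm, collar within 2.5 mm of the hub's face; the fingers still hold its square head (grasp point within 30 mm of the head's middle) and press it down, so that block, pulley and ejector push back with more than 4 N (horizontal distance between shaft_seat and hub_mouth below 0.003 m and z of shaft_seat in the frame of hub_mouth below 0.0025 m and angle between shaft's own z axis and vertical below 0.06 rad and contact force between shaft and bearing_block above 4 N and contact force between shaft and the fingers above 2 N and distance between the grasp point and shaft_head below 0.03 m and linear speed of shaft below 0.02 m/s); the arm keeps its last pose, push and grip.
It also fails if it takes over 54 s, if anything falls off the work surface, if the arm or the gripper's body presses on something with over 40 N, if the wrist force passes 120 N, or if a joint passes its speed limit or range.

## Working session

There is one attempt and no reset: what is moved stays moved. The work goes in short steps, Python scripts to look and compute and a tool call to move; the robot and the scene stay as the last step left them, time stands still between calls to the robot, and variables do not carry over. Pictures are saved under pics/ and viewed, about 8 in all and at most 12, crops included, and the job is handed in when it is done.

Besides the shell and the picture viewer there is one more tool, called after "Call:" as name(argument=value, ...) on one line, values as JSON. carry_out: Moves the arm, as the interface text tells. Its arguments: {"type":"object","properties":{"motion":{"type":"array","items":{"type":"array"}},"squeeze":{"type":"number"}},"required":["motion"]}

```bash
ls; mkdir -p pics; cat > h.py <<'E'
import numpy as np, cv2
from rig import state, grab_frame, order, trace
def K(f):
    F=f["image"].shape[0]/2/np.tan(np.radians(f["fovy"])/2); return np.array([[F,0,f["cx"]],[0,F,f["cy"]],[0,0,1]])
def proj(f,p):
    p=np.atleast_2d(p); c=(f["camera_from_world"]@np.c_[p,np.ones(len(p))].T)[:3]; q=K(f)@c; return (q[:2]/q[2]).T
def ray(f,uv):
    T=np.linalg.inv(f["camera_from_world"]); d=T[:3,:3]@np.linalg.inv(K(f))@[uv[0],uv[1],1]; return T[:3,3],d
def atz(f,uv,z):
    o,d=ray(f,uv); return o+d*(z-o[2])/d[2]
def tri(*fu):
    A=[];b=[]
    for f,uv in fu:
        o,d=ray(f,uv); d=d/np.linalg.norm(d); P=np.eye(3)-np.outer(d,d); A.append(P); b.append(P@o)
    A=np.vstack(A);b=np.hstack(b); x=np.linalg.lstsq(A,b,rcond=None)[0]; return x, np.abs(A@x-b).max()
E
python3 - <<'E'
from h import *
s=state(); print({k:np.round(v,3).tolist() for k,v in s.items()})
ims=[]
for c in("side","top","wrist"):
    f=grab_frame(c); im=f["image"].copy(); 
    print(c,f["fovy"],f["cx"],f["cy"],np.round(np.linalg.inv(f["camera_from_world"])[:3,3],3))
    for n in("shaft","hook_stand","bearing_block"):
        for r in trace(c,n):
            print(n,round(r["score"],2),r["rect"])
    cv2.imwrite(f"pics/{c}0.png",im); ims.append(im)
E
```

```text
pics
{'time': 0.0, 'joint_pos': [1.284, 0.239, -0.014, 1.319, 0.0, 1.571], 'qvel': [-0.0, -0.003, -0.001, -0.0, -0.001, -0.001], 'joint_torque': [0.001, -53.879, 34.644, 0.018, 0.0, -0.0], 'eef_pos': [0.148, 0.503, 0.231], 'tcp_rot': [-0.449, -3.109, 0.002], 'force': [0.501, 1.137, 0.312], 'wrist_torque': [0.046, -0.045, 0.009], 'width': 0.086}
side 56.084308799368486 276.8931005090459 205.04014459544698 [ 0.18  -0.518  0.643]
shaft 0.93 [193.5, 164.2, 17.9, 36.9]
shaft 0.83 [212.9, 181.4, 16.7, 34.5]
shaft 0.64 [252.1, 151.2, 17.3, 37.4]
hook_stand 0.76 [243.9, 165.4, 49.3, 51.4]
bearing_block 0.79 [321.0, 263.8, 68.6, 62.7]
top 44.403225414392544 292.3243907828731 211.49400187809044 [0.267 0.072 1.288]
shaft 0.62 [225.4, 240.2, 14.6, 12.4]
shaft 0.57 [220.9, 190.7, 18.3, 18.2]
shaft 0.52 [185.0, 247.2, 19.0, 15.5]
hook_stand 0.66 [212.7, 173.6, 47.4, 55.0]
bearing_block 0.62 [354.9, 165.9, 44.3, 44.5]
wrist 58.61861382308754 277.00782920525694 204.29419961572378 [0.082 0.523 0.373]
shaft 0.49 [171.2, 383.5, 11.9, 11.7]
```

```bash
python3 - <<'E'
import cv2,numpy as np
a=cv2.imread("pics/side0.png");b=cv2.imread("pics/top0.png")
A=cv2.resize(a[120:340,150:420],None,fx=2.2,fy=2.2,interpolation=3)[:, :594]
cv2.imwrite("pics/s1.png",A)
B=cv2.resize(b[140:280,160:420],None,fx=3,fy=3,interpolation=3)
cv2.imwrite("pics/t1.png",B)
E
```

```text
(no output)
```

View pics/s1.png

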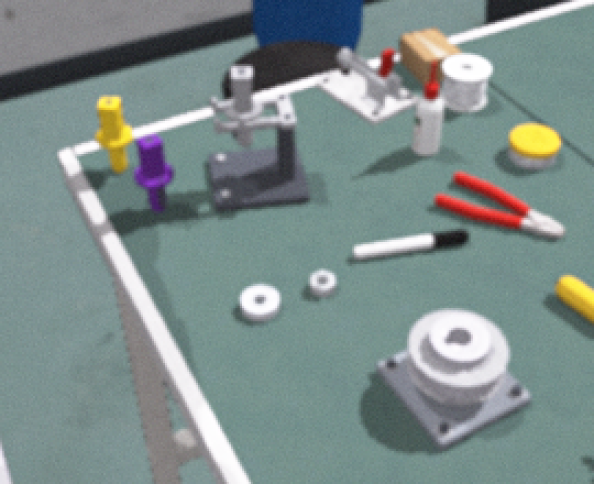

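View pics/t1.png

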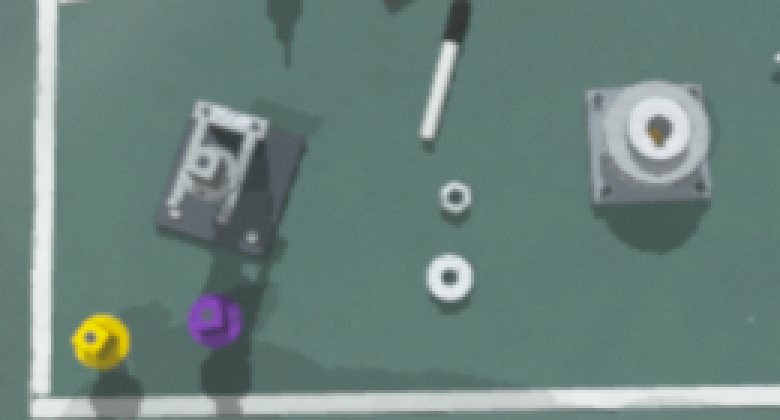

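The steel shaft on the hook shows in the side view at about (260,165) px and in the top view at about (229,195). The yellow one (side 201,182) and the purple one (side 220,198) stand free, so neither is meant. The steel one fits because it hangs on the stand. The hub is at side (360,274) and top (380,183).

```bash
python3 - <<'E'
from h import *
s=grab_frame("side");t=grab_frame("top")
print("head top",tri((s,(260,152.7)),(t,(228.3,193.3))))
print("hub",tri((s,(360,273.6)),(t,(379.7,182.7))))
print("hub@.07",atz(s,(360,273.6),.07),atz(t,(379.7,182.7),.07))
# stand base: corners in top crop
C=np.array([[303,140],[262,255],[157,227]])/3+[160,140]
for c in C: print("base corner",atz(t,c,0.01).round(3))
for c in np.array([[203,110],[260,125]])/3+[160,140]: print("post",atz(t,c,0.1).round(3))
for c in np.array([[587,90],[711,85],[595,204],[711,199]])/3+[160,140]: print("block corner",atz(t,c,0.012).round(3))
print(t["camera_from_world"].round(2))
E
```

```text
head top (array([0.49436526, 0.2160617 , 0.14834504]), np.float64(0.0003122197507661739))
hub (array([ 0.53154813, -0.14168446,  0.06496387]), np.float64(0.001311975131102816))
hub@.07 [ 0.53001923 -0.14533325  0.07      ] [ 0.52907012 -0.14010811  0.07      ]
base corner [0.537 0.151 0.01 ]
base corner [0.44  0.186 0.01 ]
base corner [0.465 0.274 0.01 ]
post [0.544 0.224 0.1  ]
post [0.531 0.179 0.1  ]
block corner [ 0.576 -0.091  0.012]
block corner [ 0.578 -0.196  0.012]
block corner [ 0.478 -0.094  0.012]
block corner [ 0.48  -0.191  0.012]
[[-0.02 -1.   -0.    0.08]
 [-0.99  0.02 -0.16  0.47]
 [ 0.16  0.   -0.99  1.23]
 [ 0.    0.    0.    1.  ]]
```

Call:
carry_out(motion=[[[-4,-1.5,-2],0,1],[[-8,-3,-4],0,1],[[-12,-4.5,-6],0,1],[[-16.5,-6,-7],0,1],[[-21,-7.7,-7],0,1],[[-25.5,-9.4,-7],0,1],[[-30,-11,-7],0,1],[[-34.5,-12.7,-7],0,1],[[-39,-14.4,-7],0,1],[[-43.5,-16,-7],0,1],[[-48,-17.8,-7],0,1],[[-48,-17.8,-7],0,1]])

```text
time: 1.9
eef_pos: [0.5623, 0.1934, 0.3]
tcp_rot: [0.456, 3.108, -0.002]
force: [0.1, 0.9, -0.2]
width: 0.0853
```

```bash
python3 - <<'E'
from h import *
f=grab_frame("wrist"); im=f["image"]; s=state(); print(s["time"],s["eef_pos"],s["tcp_rot"],s["joint_pos"])
T=np.linalg.inv(f["camera_from_world"]);print(T.round(3))
u=proj(f,[[.494,.216,.151],[.494,.216,.106]]);print(u)
for r in trace("wrist","shaft"): print(r["score"],r["rect"])
cv2.imwrite("pics/w1full.png",im)
x,y=map(int,u[0]); x0=max(0,x-130);y0=max(0,y-100)
print(x0,y0); cv2.imwrite("pics/w1.png",cv2.resize(im[y0:y0+200,x0:x0+260],None,fx=3,fy=3,interpolation=2))
E
```

```text
1.95 [0.56037403 0.1949246  0.30028105] [-4.54991134e-01 -3.10757399e+00  1.16984179e-03] [ 3.34885593e-01  3.51441055e-01  3.22103111e-01  1.54258888e+00
 -2.51049802e-04  6.25647027e-01]
[[ 0.288  0.922  0.258  0.496]
 [ 0.958 -0.277 -0.079  0.213]
 [-0.002  0.27  -0.963  0.441]
 [ 0.     0.     0.     1.   ]]
[[280.29073413  95.08711699]
 [279.93491521  95.66013438]]
0.62 [261.5, 66.9, 48.6, 53.2]
0.43 [246.3, 0.0, 15.7, 1.8]
150 0
```

View pics/w1.png

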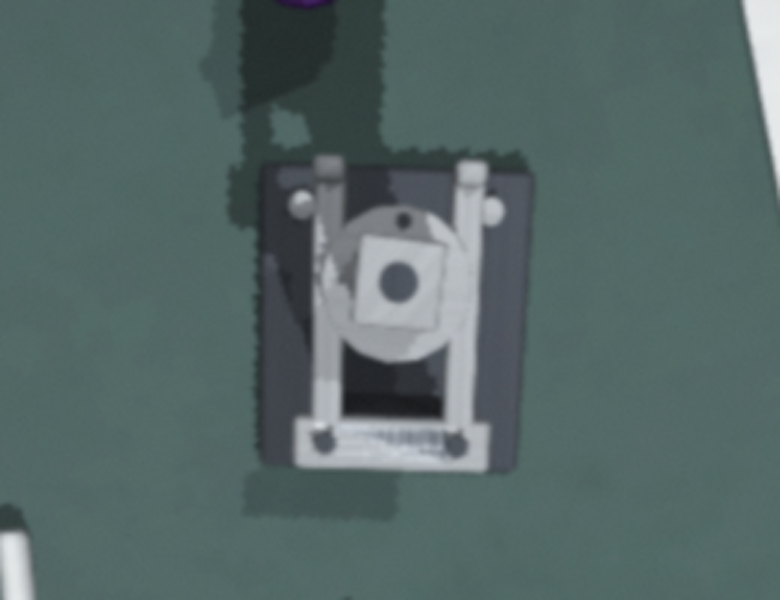

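The crop shows the shaft's head centred at (399,283) in the crop, with the dark pin at (403,220), towards the prong ends. I'll view the hub before grasping.

```bash
python3 - <<'E'
from h import *
f=grab_frame("wrist"); np.save("w1.npy",f["camera_from_world"])
g=lambda c:np.array([150,0])+np.array(c)/3
z=.151
cs=[(362,236),(444,243),(435,328),(355,323)]
P=np.array([atz(f,g(c),z) for c in cs]); print(P.round(4), P.mean(0))
print("edge lens",[np.linalg.norm(P[i]-P[i-1]).round(4) for i in range(4)])
for i in range(4):
    d=P[i]-P[i-1]; print("edge yaw",np.arctan2(d[1],d[0])%(np.pi/2))
c=atz(f,g((399,283)),z); pin=atz(f,g((403,220)),.107); print("axis",c,"collar",atz(f,g((398,284)),.106))
d=pin-c; print("pin",pin,"r",np.linalg.norm(d[:2]),"key yaw",np.arctan2(d[1],d[0]))
s=grab_frame("side");t=grab_frame("top")
print(tri((f,g((399,283))),(s,(260,152.7)),(t,(228.3,193.3))),tri((f,g((399,283))),(s,(260,152.7))))
E
```

```text
[[0.4774 0.2152 0.151 ]
 [0.4848 0.2341 0.151 ]
 [0.5037 0.2264 0.151 ]
 [0.4968 0.2074 0.151 ]] [0.4906873  0.22075565 0.151     ]
edge lens [np.float64(0.0208), np.float64(0.0203), np.float64(0.0204), np.float64(0.0201)]
edge yaw 1.1919434076754403
edge yaw 1.2000943882192154
edge yaw 1.1850426583014806
edge yaw 1.2205710623225325
axis [0.49070495 0.22075382 0.151     ] collar [0.49047842 0.22120178 0.106     ]
pin [0.47424699 0.22742707 0.107     ] r 0.017759419639233952 key yaw 2.756377368697991
(array([0.49339036, 0.21814122, 0.14747231]), np.float64(0.0027168139191711127)) (array([0.49323162, 0.21969821, 0.1466806 ]), np.float64(0.002565532177604246))
```

Call:
carry_out(motion=[[[-2,-4.5,0],0,1],[[-4,-9,0],0,1],[[-6,-13.5,0],0,1],[[-8,-18,1],0,1],[[-10,-22.5,2],0,1],[[-12,-27,3],0,1],[[-13.7,-31,3],0,1],[[-13.7,-33,3],0,1],[[-13.7,-33,3],0,1],[[-13.7,-33,3],0,1]])

```text
time: 3.15
eef_pos: [0.5961, -0.1565, 0.2719]
tcp_rot: [0.447, 3.109, 0.001]
force: [0.1, 0.2, -1.1]
width: 0.0854
```

```bash
python3 - <<'E'
from h import *
f=grab_frame("wrist"); im=f["image"]; s=state(); print(s["time"],s["eef_pos"],s["tcp_rot"])
u=proj(f,[[.53,-.141,.07]]);print(u)
np.savez("w2.npz",**f)
x,y=map(int,u[0]); x0=max(0,x-65);y0=max(0,y-50)
print(x0,y0); cv2.imwrite("pics/w2.png",cv2.resize(im[y0:y0+100,x0:x0+130],None,fx=6,fy=6,interpolation=2))
E
```

```text
3.2 [ 0.59621689 -0.15598553  0.27191677] [4.45094131e-01 3.10951762e+00 6.40112227e-04]
[[272.92822413 100.68716674]]
207 50
```

View pics/w2.png

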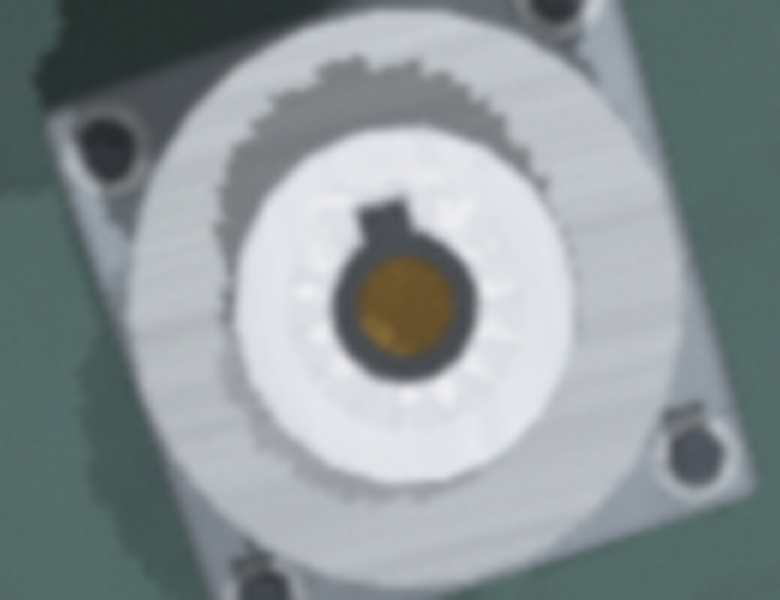

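The keyway shows in the hub's top face. Its outer end is at crop (383,206), the bore centre is at (405,305) and the hub's outline is centred at (405,304).

```bash
python3 - <<'E'
from h import *
f=dict(np.load("w2.npz")); g=lambda c:np.array([207,50])+(np.array(c)+.5)/6-.5
P={k:atz(f,g(c),.07) for k,c in dict(bore=(405,305.5),hub=(405,304),key=(383,206),l=(358,213),r=(408,200),hl=(237,304),hr=(573,304),ht=(405,125),hb=(405,482)).items()}
for k,v in P.items(): print(k,v.round(4))
print("hub dia",np.linalg.norm(P["hl"]-P["hr"]),np.linalg.norm(P["ht"]-P["hb"]))
d=P["key"]-P["bore"]; print("keyway r",np.linalg.norm(d),"yaw",np.arctan2(d[1],d[0]))
d=P["l"]-P["r"]; print("perp yaw",np.arctan2(d[1],d[0])+np.pi/2)
s=grab_frame("side");t=grab_frame("top")
print(proj(s,P["bore"]),proj(t,P["bore"]))
# triangulate hub with all
print(tri((f,g((405,304.5))),(s,(360,273.6)),(t,(379.7,182.7))))
R=cv2.Rodrigues(state()["tcp_rot"])[0]; print(R.round(3))
E
```

```text
bore [ 0.5301 -0.14    0.07  ]
hub [ 0.5299 -0.1399  0.07  ]
key [ 0.5158 -0.1391  0.07  ]
l [ 0.5157 -0.1429  0.07  ]
r [ 0.5161 -0.1354  0.07  ]
hl [ 0.523  -0.1637  0.07  ]
hr [ 0.5369 -0.1162  0.07  ]
ht [ 0.5061 -0.1328  0.07  ]
hb [ 0.5547 -0.1472  0.07  ]
hub dia 0.04950928181652008 0.05069590919484186
keyway r 0.01432533485760707 yaw 3.079278527179328
perp yaw -0.04332339569169141
[[358.35510507 271.64570815]] [[379.62526722 182.27016995]]
(array([ 0.53094366, -0.14112861,  0.06536499]), np.float64(0.001776854659404692))
[[-0.96  0.28  0.  ]
 [ 0.28  0.96  0.  ]
 [-0.    0.   -1.  ]]
```

Call:
carry_out(motion=[[[2.5,4.2,0],0,1],[[5,8.4,0],0,1],[[7.6,12.5,0],0.05,1],[[10.2,16.7,0],0.087,1],[[12.8,20.9,0],0.087,1],[[15.4,25.1,0],0.087,1],[[18,29.3,1],0.087,1],[[20.25,33.0,2],0.087,1],[[20.25,33.0,2],0.087,1],[[20.25,33.0,2],0.087,1],[[20.25,33.0,2],0.087,1],[[20.25,33.0,2],0.087,1]])

```text
time: 4.5
eef_pos: [0.4947, 0.217, 0.2523]
tcp_rot: [0.58, 3.086, 0.001]
force: [-0.3, 0.1, 0.7]
width: 0.0855
```

```bash
python3 - <<'E'
from h import *
f=grab_frame("wrist"); im=f["image"]; s=state(); print(s["time"],s["eef_pos"],s["tcp_rot"],s["joint_pos"])
u=proj(f,[[.494,.218,.151],s["eef_pos"]]);print(u)
for r in trace("wrist","shaft"): print(r["score"],r["rect"])
np.savez("w3.npz",**f)
x,y=map(int,u[0]); x0=max(0,x-100);y0=max(0,y-75)
print(x0,y0); cv2.imwrite("pics/w3.png",cv2.resize(im[y0:y0+150,x0:x0+200],None,fx=4,fy=4,interpolation=2))
E
```

```text
4.55 [0.49473812 0.21684803 0.25231152] [5.80895929e-01 3.08640685e+00 8.81790918e-04] [ 4.13144634e-01  2.57783913e-01  6.67697367e-02  1.37864306e+00
 -9.79204888e-05  7.85214138e-01]
[[278.33349107 203.87074769]
 [277.29936797 272.4564062 ]]
0.72 [212.3, 26.7, 49.0, 55.7]
0.61 [301.2, 2.6, 53.2, 21.3]
0.56 [252.1, 158.4, 56.3, 62.2]
178 128
```

View pics/w3.png

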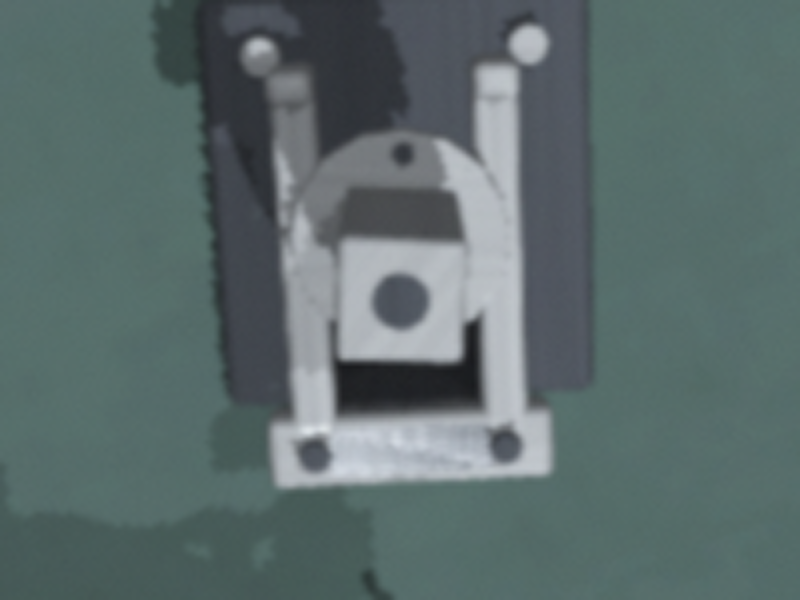

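Head centre is at crop (401,301), within 0.6 mm of where I predicted. The flats line up with the jaws, and the pin at (403,154) points to the camera side. I'll descend and grip.

Call:
carry_out(motion=[[[0.1,0.1,4],0,0.6],[[0.1,0.1,8],0,0.4],[[0.1,0.1,11],0,0.2],[[0.1,0.1,13],0,0.2],[[0.1,0.1,13.8],0,0.2],[[0.1,0.1,13.8],0,0.2],[[0.1,0.1,13.8],0,-1],[[0.1,0.1,13.8],0,-1],[[0.1,0.1,13.8],0,-1],[[0.1,0.1,13.8],0,-1],[[0.1,0.1,13.8],0,-1],[[0.1,0.1,13.8],0,-1]], squeeze=80)

```text
time: 5.8
eef_pos: [0.4952, 0.2184, 0.1157]
tcp_rot: [0.581, 3.084, 0.003]
force: [0.2, -1.0, 6.1]
width: 0.021
```

Call:
carry_out(motion=[[[0,0,-1],0,-1],[[0,0,-3],0,-1],[[0,0,-6],0,-1],[[0,0,-9],0,-1],[[0,0,-10],0,-1],[[0,0,-10],0,-1],[[0,0,-10],0,-1],[[0,0,-10],0,-1]])

```text
time: 6.6
eef_pos: [0.4942, 0.218, 0.2142]
tcp_rot: [0.581, 3.086, 0.0]
force: [-0.1, -0.6, -1.6]
width: 0.0213
```

```bash
python3 - <<'E'
from h import *
s=state(); print(s["time"],s["eef_pos"],s["tcp_rot"],s["joint_pos"],s["width"],s["force"])
fs=grab_frame("side");ft=grab_frame("top");fw=grab_frame("wrist")
R=cv2.Rodrigues(s["tcp_rot"])[0]
tip=s["eef_pos"]+R[:,2]*(.0745); print("R",R.round(3),"tip exp",tip)
a=[]
for f,n in((fs,"side"),(fw,"wrist")):
    for r in trace(n,"shaft")[:3]: print(n,r["score"],r["rect"])
    u=proj(f,tip)[0]; print(u); x0=int(np.clip(u[0]-50,0,460));y0=int(np.clip(u[1]-75,0,270)); print(x0,y0)
    a.append(cv2.resize(f["image"][y0:y0+150,x0:x0+100],None,fx=4,fy=4,interpolation=2))
cv2.imwrite("pics/lift.png",np.hstack(a))
np.savez("w4.npz",**fw)
E
```

```text
6.6 [0.49415278 0.21795186 0.21417397] [5.81176976e-01 3.08609774e+00 4.10120608e-04] [ 4.15674991e-01  2.69217799e-01 -1.50206235e-02  1.28538150e+00
 -4.91094685e-04  7.87956576e-01] 0.021313633237512675 [-0.13063369 -0.60638256 -1.59028344]
R [[-0.931  0.364  0.001]
 [ 0.364  0.931  0.   ]
 [-0.001  0.    -1.   ]] tip exp [0.49424773 0.21795378 0.13967403]
side 0.69 [246.9, 133.1, 18.9, 21.9]
side 0.53 [194.6, 161.2, 17.3, 37.7]
[259.6545342  155.49660363]
209 80
wrist 0.73 [232.1, 203.5, 97.3, 142.6]
wrist 0.72 [198.4, 15.8, 60.9, 65.5]
wrist 0.59 [306.3, 0.0, 49.9, 15.8]
[277.23877436 217.20786864]
227 142
```

View pics/lift.png

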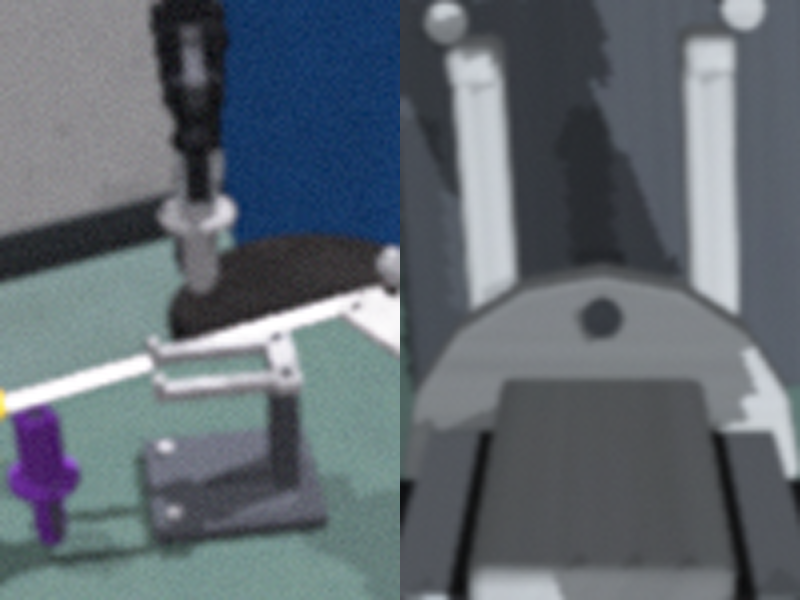

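The shaft is held upright and clear of the stand, and the pin is centred at (602,318) on the tool's +x side. Next I'll carry it over the hub and turn it towards the keyway.

Call:
carry_out(motion=[[[-1.5,-3,0],0,-1],[[-3.5,-7,0],-0.05,-1],[[-5.6,-11,0],-0.1,-1],[[-7.7,-15,0],-0.18,-1],[[-9.8,-19,0],-0.25,-1],[[-11.9,-23,0],-0.32,-1],[[-14,-27,1],-0.32,-1],[[-15.5,-30.5,2.5],-0.32,-1],[[-16.36,-32.03,4.4],-0.32,-1],[[-16.36,-32.03,4.4],-0.32,-1],[[-16.36,-32.03,4.4],-0.32,-1],[[-16.36,-32.03,4.4],-0.32,-1]])

```text
time: 8.05
eef_pos: [0.5309, -0.1389, 0.1716]
tcp_rot: [0.081, 3.137, 0.001]
force: [0.8, 0.1, -2.6]
width: 0.021
```

```bash
python3 - <<'E'
from h import *
s=state(); print(s["time"],s["eef_pos"],s["tcp_rot"],s["joint_pos"],s["width"],s["force"])
fs=grab_frame("side");ft=grab_frame("top");fw=grab_frame("wrist")
R=cv2.Rodrigues(s["tcp_rot"])[0]; print(R.round(4), "key yaw",np.arctan2(R[1,0],R[0,0]))
tip=s["eef_pos"]+R[:,2]*(.0617); print("tip exp",tip, proj(fs,[tip,[.53,-.14,.07]]),proj(fw,[.53,-.14,.07]))
a=[]
for f in(fs,fw):
    u=proj(f,[.53,-.14,.07])[0]; x0=int(np.clip(u[0]-50,0,460));y0=int(np.clip(u[1]-90,0,270)); print(x0,y0)
    a.append(cv2.resize(f["image"][y0:y0+150,x0:x0+100],None,fx=4,fy=4,interpolation=2))
cv2.imwrite("pics/hov.png",np.hstack(a)); np.savez("w5.npz",**fw)
E
```

```text
8.05 [ 0.53091472 -0.13889278  0.17163246] [8.07761400e-02 3.13730933e+00 1.25734436e-03] [-0.25672702  0.30233512 -0.0791655   1.18632191  0.00152252 -0.20524223] 0.02101286508222038 [ 0.79387454  0.11295783 -2.5835165 ]
[[-9.987e-01  5.150e-02  3.300e-03]
 [ 5.150e-02  9.987e-01  7.000e-04]
 [-3.200e-03  9.000e-04 -1.000e+00]] key yaw 3.0901087069430297
tip exp [ 0.53111604 -0.13884851  0.1099328 ] [[360.87049936 256.50473661]
 [358.30422944 271.68036248]] [[275.14456875 203.28898981]]
308 181
225 113
```

View pics/hov.png

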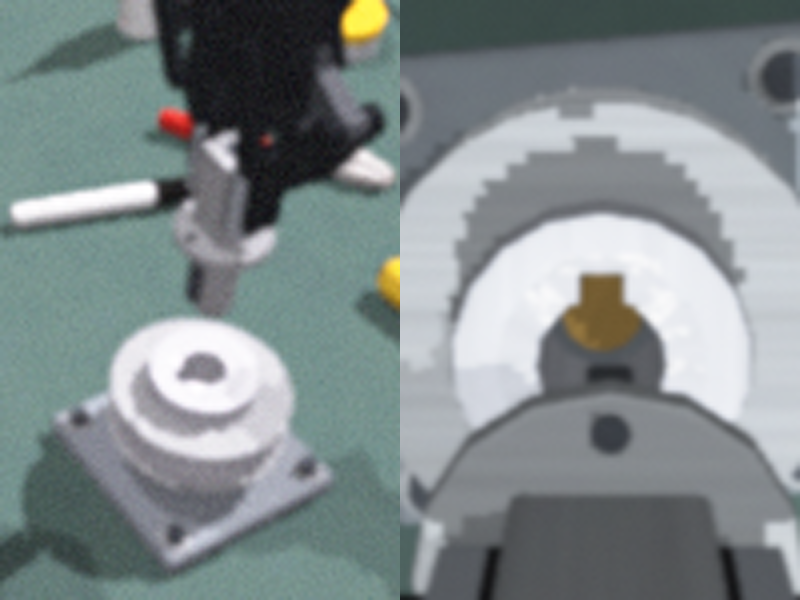

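The shaft hovers over the hub. In the wrist half of the crop the keyway and hub centre are at x≈601 and the pin at 609, so the shaft sits about 1.2 mm too far to +y. The turn looks right. I'll check the in-hand offset along tool x by projection.

```bash
python3 - <<'E'
from h import *
f=dict(np.load("w5.npz")); s=state(); R=cv2.Rodrigues(s["tcp_rot"])[0]; p=s["eef_pos"]
print(s["time"],p)
g=lambda u:(np.array(u)-[225,113])*4+[400,0]
for n,x,h in(("collar low edge",.022,.044),("collar up edge",.022,.052),("key bottom out",.014,.012),("head top edge x",.011,.052)):
    o=[ (g(proj(f,p+R@[x+e,0,.0617-h])[0])).round(1).tolist() for e in(-.002,0,.002)]; print(n,o)
for n,q in(("hub far edge",[.53-.026,-.14,.07]),("keyway end",[.53-.0157,-.14+.0157*.05,.07])): print(n,g(proj(f,q)[0]).round(1))
fs=grab_frame("side"); gs=lambda u:(np.array(u)-[308,181])*4
print("side hub",gs(proj(fs,[.53,-.14,.07])[0]),"tip",gs(proj(fs,p+R@[0,0,.0617])[0]))
E
```

```text
8.2 [ 0.53106576 -0.13879998  0.17178253]
collar low edge [[608.3, 401.8], [608.3, 384.6], [608.3, 367.2]]
collar up edge [[608.4, 424.0], [608.3, 405.9], [608.3, 387.8]]
key bottom out [[608.3, 388.8], [608.3, 374.4], [608.3, 359.9]]
head top edge x [[608.4, 520.9], [608.4, 503.6], [608.4, 486.1]]
hub far edge [592.2 208.7]
keyway end [600.3 269.9]
side hub [201.21691774 362.72144993] tip [211.76017981 301.55099674]
```

Call:
carry_out(motion=[[[0.03,-0.13,0.5],0,-1],[[0.03,-0.13,1.5],0,-1],[[0.03,-0.13,2.5],0,-1],[[0.03,-0.13,3.2],0,-1],[[0.03,-0.13,3.8],0,-1],[[0.03,-0.13,4.3],0,-1],[[0.03,-0.13,4.7],0,-1],[[0.03,-0.13,4.7],0,-1],[[0.03,-0.13,4.7],0,-1]])

```text
time: 9.15
eef_pos: [0.5309, -0.1402, 0.1247]
tcp_rot: [0.08, 3.137, 0.001]
force: [-1.0, 0.4, -3.1]
width: 0.0209
```

Call:
carry_out(motion=[[[0.03,0,0.3],0,-1],[[0.03,0,0.6],0,-1],[[0.03,0,0.9],0,-1],[[0.03,0,1.2],0,-1],[[0.03,0,1.2],0,-1]])

```text
time: 9.65
eef_pos: [0.5303, -0.1401, 0.1123]
tcp_rot: [0.08, 3.138, 0.001]
force: [0.0, 0.2, -3.0]
width: 0.0216
```

The tip is now about 19 mm in with no contact force, so the key is in the keyway. I'll keep pushing.

Call:
carry_out(motion=[[[0,0,0.4],0,-1],[[0,0,0.8],0,-1],[[0,0,1.2],0,-1],[[0,0,1.6],0,-1],[[0,0,1.9],0,-1],[[0,0,2.2],0,-1],[[0,0,2.4],0,-1],[[0,0,2.6],0,-1],[[0,0,2.6],0,-1],[[0,0,2.6],0,-1]], squeeze=110)

```text
time: 10.65
eef_pos: [0.5306, -0.1401, 0.0867]
tcp_rot: [0.08, 3.137, 0.001]
force: [-1.7, 1.3, 7.8]
width: 0.0211
```

Call:
carry_out(motion=[[[0,0,0.1],0,-1],[[0,0,0.2],0,-1],[[0,0,0.25],0,-1],[[0,0,0.25],0,-1],[[0,0,0.25],0,-1]])

```text
time: 11.15
eef_pos: [0.5307, -0.1401, 0.0858]
tcp_rot: [0.08, 3.136, 0.0]
force: [-5.9, 1.3, 17.3]
width: 0.0208
```

```bash
python3 - <<'E'
from h import *
fs=grab_frame("side");fw=grab_frame("wrist"); s=state(); print(s["time"],s["eef_pos"],s["force"])
a=[]
for f in(fs,fw):
    u=proj(f,[.53,-.14,.07])[0]; x0=int(np.clip(u[0]-50,0,460));y0=int(np.clip(u[1]-75,0,270)); print(x0,y0)
    a.append(cv2.resize(f["image"][y0:y0+150,x0:x0+100],None,fx=4,fy=4,interpolation=2))
cv2.imwrite("pics/end.png",np.hstack(a))
E
```

```text
11.25 [ 0.53065485 -0.14008577  0.08574968] [-6.04378499  1.29518155 17.97408459]
308 196
227 180
```

View pics/end.png

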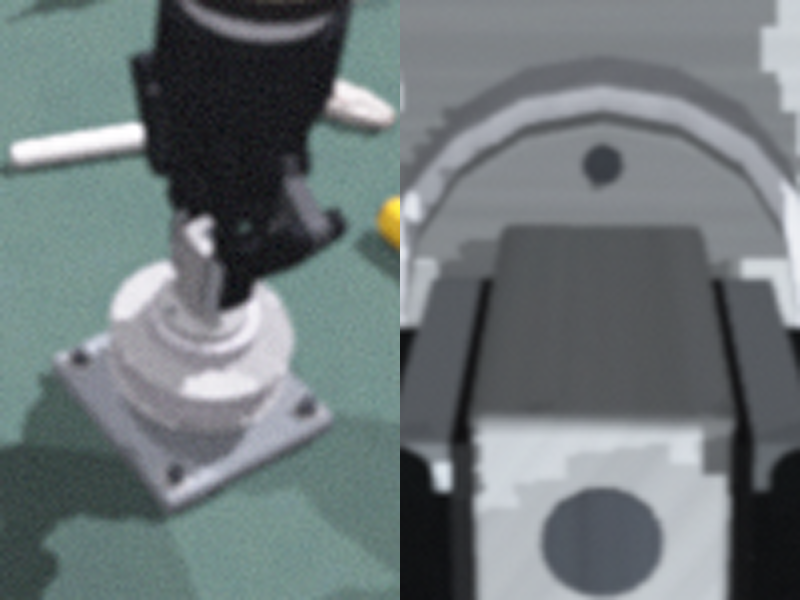

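Both views show the collar concentric and flush on the hub, with no gap in the side half near (205,320). Push is steady at about 18 N upward and the arm is at rest, so I'm handing in.

```bash
python3 -c "
from rig import *
order.close_job(); s=state(); print(s['time'],s['eef_pos'],s['force'],s['width'])"
```

```text
the job is handed in; nothing more can be done
the job is handed in; nothing more can be done
```

The steel shaft is off the hook and fully home in the pulley, and I handed the job in at about 11.3 s with the gripper still holding it pressed down. No verdict is reported.

- **How it went:** I gripped the shaft by its square head, lifted it about 10 cm straight up, and turned it 0.32 rad to match the keyway seen in the hub face. The key went in at the first try, with no contact force felt as it passed the hub's face.
- **Seating:** In the last 0.9 mm the upward force rose from about 8 N to 18 N, which fits hard contact of the collar on the hub. The tool stopped at z = 0.0857 m, the same height I had worked out for home.
- **Last picture:** The final views show the collar flush and concentric on the hub, and the gripper held at 21 mm on the head.
- **Checks that disagreed:** A side force of about 6 N remained at the end. An early shaft position from the wrist camera was about 5 mm off because I paired an older picture with a newer camera pose. A fresh wrist picture taken before the grasp agreed to within 0.6 mm.

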